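# Drift a microscope stage into line and fit its screw

## Robot

A 6-joint arm with a two-finger parallel gripper is mounted at the origin on the work surface. World frame = base frame: x ahead of the robot, y to its left, z up, the work surface at z = 0. Lengths are in m, angles in rad, forces in N, time in s.
With the tool pointing down it reaches from about 0.35 to 0.8 m from the base axis. Payload 7.3 kg.
Tool frame: the origin (TCP) lies between the finger pads; the fingertips stand 25 mm ahead of it and the grasp point (between the pads) lies 6 mm ahead of it (r.tip_extent is the distance from the TCP to the fingertips, in m); z points along the fingers, y is the direction in which the jaws open and shut (so a half turn about z gives the same grasp; the last joint's range is limited). The gripper opens to 85 mm and grips with 20 to 120 N. Pads are 22 mm wide; open, the fingers measure 114 mm over their backs; the gripper's body (76 mm by 85 mm) begins 54 mm behind the grasp point. The pads swing forward as they close: fully open they stand 13 mm farther back than shut.
Start: joints at [-1.283, 0.342, 1.524, -0, 1.275, -0.146], TCP at [0.221, -0.476, 0.256] pointing down, gripper open.
Joint ranges: [-2.53, 2.53], [-0.77, 2.02], [0.04, 2.7], [-1, 4.14], [0.28, 2.66], [-3.11, 3.11]. Speed limits (rad/s): [2.57, 2.57, 3.14, 3.14, 3.14, 3.14].

## Interface

Orientations are given as a unit quaternion [x, y, z, w].
In Python, from workcell import r, command_gripper, optics gives the robot as it stands. The module is installed in compiled form; this text tells all that it offers. Calls block until the motion is done:
- r.reach(position, orientation): joint-space move of the TCP to a pose.
- r.move_straight(position, orientation=None, speed=0.15, max_force=None): straight line of the TCP; orientation=None keeps the orientation; speed is the mean speed in m/s. With max_force (N) it stops when the force on the tool has changed by that much, and returns True; else False.
- r.movej(angles): joint-space move.
- command_gripper(opening, force=None): finger opening in m; force is the grip in N (None keeps the last); returns when the fingers have stopped.
- r.hold(seconds).
- r.solve_ik(position, orientation): joint angles nearest the present ones, or None.
- r.read_state(): the state.
- optics.get_image(name): name is "scene" or "top" or "wrist"; returns (picture, depth): 384x512x3 uint8, red, green, blue; 384x512 float32, m along the optical axis (not along the pixel's ray), 0 where there is no reading.
- optics.camera_model(name): a dict with "K" (3x3 intrinsics, pixels), "R" (3x3) and "t" (3): a world point X has camera coordinates R X + t; the wrist camera has in their place "tool_from_camera" (4x4, takes a point from camera to tool coordinates, whose origin is the TCP and whose axes are the flange's). Camera axes: x right, y down, z forward; pixel columns grow to the right and rows downward; lengths in m; the calibration is good to about 2 mm. A picture is of the moment at which its call begins: read the wrist's pose just before it. camera_model takes no time and is no camera call.
A pose or a line that the arm cannot do raises r.PlanningError and nothing moves.
- r.finish_job(): hands the job in, once; it reports no verdict.
The state is a dict: "time_s": time; "joint_positions": joint angles; "dq": joint speeds; "tau": joint torques, N m; "eef_pos": TCP position; "eef_rot": TCP orientation; "contact_force": force on the tool from outside, world axes, zero at the start; "torque": the same for the moment, N m; "grip_width": finger opening in m.
Only numpy, scipy, OpenCV 4.12 (cv2) and the standard library are available. Lean on these libraries where they do the work, as an engineer would, in place of code of your own. Each camera call takes 0.05 s, during which the arm holds its last target. There are 200 camera calls.

## Task

The microscope's black stage plate has sprung out of line on its one fitted screw. Put the tapered steel drift point first into the plate's larger round hole and work it down until its shoulder sits tight on the plate, pressing it home for a moment with about 15 N and never loading it or the screw with more than 30 N, so that the holes of plate and block line up; then, leaving the drift in, fit the thumbscrew gently into the smaller round hole until its head sits flush on the plate. Let go of both and leave everything else where it stands.

Things in the scene. Friction and masses are not known exactly. Their poses are not given: they have to be found in the camera images.
- focus_block: white focus block of a microscope, fixed to the bench: 150 (x) x 110 (y) x 60 high, black focus knobs stick out 24 mm on both y sides. Origin at the centre of its underside, z up. Two vertical round through holes: 14.8 mm at x +45, y -32 (drift), 11 mm at x +45, y +32 (thumbscrew). On it lies the black stage plate, 140 x 100 x 8, its top 68 above the bench, with the same two holes
- stage (a joint): turn of the stage plate (rad, counter-clockwise from above) about its flat pivot screw at block x -52, y 0; 0 = its holes exactly over the block's. Starts at 0.042 to 0.055: the plate's holes stand 4 to 6 mm off the block's, mainly to the block's +y. A spring (6 N m/rad) and friction push it back out of line unless held, about 4 N at the holes; with the drift home it rests near 0.01
- drift_seat (a point): centre of the block's drift hole, at the height of the stage plate's top face (fixed to the block, not to the plate); z up
- screw_seat (a point): centre of the block's screw hole, at the height of the stage plate's top face (fixed to the block, not to the plate); z up
- drift: steel drift, 99 mm long, 120 g, point down in a 60 mm high aluminium stand (46 x 46) that it lifts straight out of. From the point up: taper 28 mm long from 2.4 to 14 mm diameter, straight shank 14 mm diameter, 26 mm long, then a round dark grip 20 mm diameter, 45 mm long, whose underside is the shoulder. Origin at the point, z up
- drift_shoulder (a point): centre of the underside of the drift's grip, 54 mm above its point; level with drift_seat when home
- screw: steel thumbscrew with a plain unthreaded shank, 60 mm long, 90 g, standing in another 60 mm high aluminium stand: shank 9 mm diameter, 26 mm long, its lowest 3 mm tapering to 6 mm diameter, round knurled head 24 mm diameter, 34 mm high. Origin at the centre of the shank's lower end, z up. It simply slides in, no turning
- screw_shoulder (a point): centre of the underside of the thumbscrew's head, 26 mm above the shank's end; level with screw_seat when home
- lens_long: bystander: black objective lens standing on the bench, 28 mm across, 46 mm high
- lens_short: bystander: black objective lens standing, 28 mm across, 34 mm high
- dish: bystander: round glass dish, 84 mm across, 15 mm high
- slide_box: bystander: blue slide box, 90 x 70 x 32 mm
- driver: bystander: screwdriver lying on the bench, 170 mm long
- cleaner: bystander: small amber bottle, 44 mm across, 85 mm high
- collar: bystander: dark steel ring lying flat, 42 mm across, 12 mm high
Not all that is in view belongs to the job. What is shaped like the screw but red is not meant.

How it is judged:
By the outcome, as a careful person would: the job done as asked, in the order asked, and still so for the second after the job is handed in, with the robot touching nothing.
It also fails if it takes over 72 s, if anything falls off the work surface, if the arm or the gripper's body presses on something with over 40 N, if the wrist force passes 120 N, or if a joint passes its speed limit or range.

## Working session

There is one attempt and no reset: what is moved stays moved. The work goes in short steps, each a Python script; the robot and the scene stay as the last script left them, time stands still between calls to the robot, and variables do not carry over. Pictures are saved under pics/ and viewed, about 8 in all and at most 12, crops included, and the job is handed in when it is done.

```bash
ls; mkdir -p pics; python3 - <<'E'
from workcell import r, command_gripper, optics
import cv2,numpy as np
s=r.read_state(); print(s["time_s"],s["eef_pos"],s["eef_rot"],s["grip_width"],r.tip_extent)
for n in ("scene","top"):
    p,d=optics.get_image(n); cv2.imwrite(f"pics/{n}0.png",p[:,:,::-1]); np.save(f"pics/{n}0d.npy",d)
    m=optics.camera_model(n); print(n,m["K"],m["R"],m["t"])
print(optics.camera_model("wrist"))
E
```

```text
pics
0.0 [ 0.22056576 -0.47601274  0.25562626] [ 9.76571935e-01  2.15189802e-01 -6.53923391e-05 -7.74928477e-04] 0.08537131635991613 0.025
scene [[465.7847495    0.         249.6228728 ]
 [  0.         465.7847495  182.50698115]
 [  0.           0.           1.        ]] [[-0.16297366  0.98662622 -0.00287824]
 [ 0.6201318   0.10016525 -0.77807678]
 [-0.76738265 -0.12859091 -0.62816259]] [ 0.13957615 -0.28352301  1.50129654]
top [[367.61085694   0.         251.82013752]
 [  0.         367.61085694 187.00474933]
 [  0.           0.           1.        ]] [[ 0.02177979 -0.99964841  0.01512295]
 [-0.9965424  -0.02292029 -0.07986181]
 [ 0.08018036 -0.01333129 -0.99669122]] [-0.06935862  0.55824376  1.04644291]
{'K': array([[337.18004861,   0.        , 261.12104805],
       [  0.        , 337.18004861, 197.23447019],
       [  0.        ,   0.        ,   1.        ]]), 'tool_from_camera': array([[-6.73744253e-04, -9.64889779e-01, -2.62654262e-01,
         6.60489761e-02],
       [ 9.99999449e-01, -4.38724133e-04, -9.53433797e-04,
        -5.08143455e-05],
       [ 8.04725762e-04, -2.62654759e-01,  9.64889543e-01,
        -1.17785122e-01],
       [ 0.00000000e+00,  0.00000000e+00,  0.00000000e+00,
         1.00000000e+00]])}
```

View pics/top0.png

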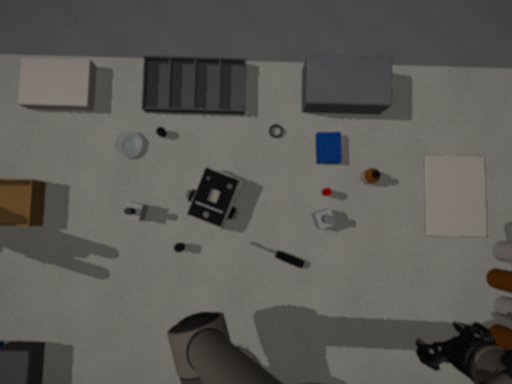

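View pics/scene0.png

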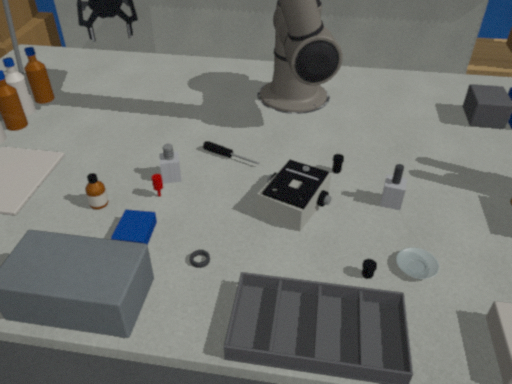

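Candidates, top-view pixels:
- **Drift:** the dark-gripped pin in the stand at (132,211). Lookalikes are the lenses at (161,131) and (180,246).
- **Screw:** the grey head in the stand at (324,217). The lookalike is the red piece at (327,192), which is a decoy.

The plate is on the block at (214,196).

```bash
cat > h.py <<'E'
from workcell import r, command_gripper, optics
import cv2,numpy as np
from scipy.spatial.transform import Rotation as Ro
def cam(n,st=None):
    m=optics.camera_model(n)
    if n!="wrist": return m["K"],m["R"].T,-m["R"].T@m["t"]
    st=st or r.read_state(); T=m["tool_from_camera"]; Rt=Ro.from_quat(st["eef_rot"]).as_matrix()
    return m["K"],Rt@T[:3,:3],Rt@T[:3,3]+st["eef_pos"]
def onplane(c,uv,z):
    K,R,o=c; d=R@np.linalg.solve(K,[uv[0],uv[1],1.]); return o+d*(z-o[2])/d[2]
def proj(c,X):
    K,R,o=c; p=K@(R.T@(np.asarray(X)-o)); return p[:2]/p[2]
def down(yaw): # tool z down, tool x axis at yaw
    return (Ro.from_euler('z',yaw)*Ro.from_euler('x',np.pi)).as_quat()
def snap(name):
    c=cam("wrist"); p,d=optics.get_image("wrist"); cv2.imwrite(f"pics/{name}.png",p[:,:,::-1]); return c,p,d
E
python3 - <<'E'
from h import *
c=cam("top"); p=cv2.imread("pics/top0.png")
print("drift",onplane(c,(129,210.5),.09),"screw",onplane(c,(323,214),.09),"block",onplane(c,(215,196),.068))
print("stands",onplane(c,(138,211),.06),onplane(c,(324,219),.06))
def cr(u,v,w,h,k): return cv2.resize(p[v:v+h,u:u+w],None,fx=k,fy=k,interpolation=cv2.INTER_CUBIC)
a=cr(180,160,66,75,8)
b=cr(115,195,50,37,5); e=cr(305,180,50,37,5)
o=np.zeros((600,790,3),np.uint8); o[:600,:528]=a; o[:185,535:785]=b; o[200:385,535:785]=e
cv2.imwrite("pics/crop1.png",o)
E
```

```text
drift [0.48305594 0.27399022 0.09      ] screw [ 0.48512576 -0.25095137  0.09      ] block [0.52863034 0.04540792 0.068     ]
stands [0.48249264 0.25854437 0.06      ] [ 0.4715785  -0.26010248  0.06      ]
```

View pics/crop1.png

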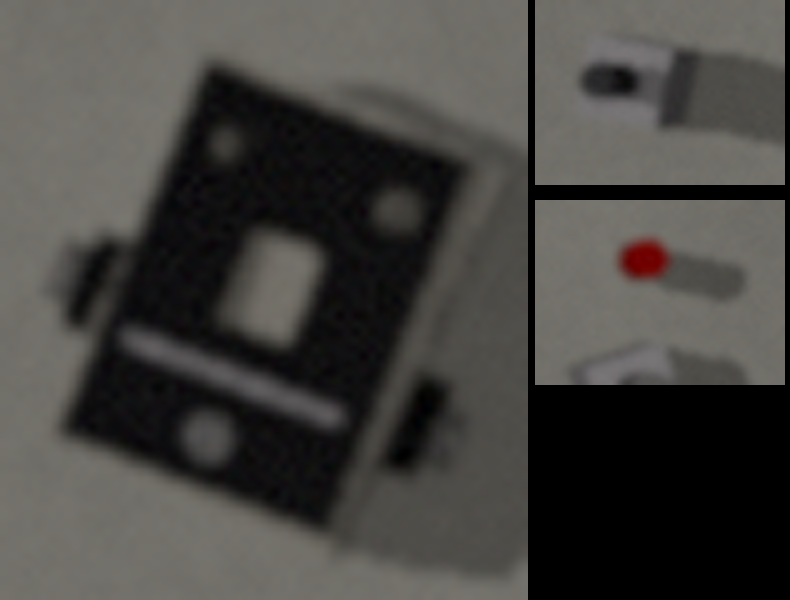

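The crop shows the plate's drift hole (larger, right) at top pixel (229.8,186.3), the screw hole at (208,177.9) and the pivot screw at (206,215). The dark drift is in the left stand, and the red decoy is separate from the screw's stand. Next: close wrist looks at all three.

```bash
python3 - <<'E'
from h import *
def view(n,xy,z,yaws):
    for y in yaws:
        q=down(y)
        j=r.solve_ik([*xy,z],q)
        if j is not None: print(n,"yaw",round(y,2),"j",np.round(j,2)); break
    r.reach([*xy,z],q); c,p,d=snap(n); np.savez(f"pics/{n}.npz",K=c[0],R=c[1],o=c[2],p=p,d=d); return p,d
a,_=view("w_screw",(.475,-.26),.26,(-.43,))
b,_=view("w_block",(.545,.04),.23,(-.43,))
c,_=view("w_drift",(.483,.262),.27,(-.43,))
print(r.read_state()["time_s"])
o=np.zeros((600,800,3),np.uint8)
for im,(u,v) in ((a,(0,0)),(b,(400,0)),(c,(0,300))): o[v:v+300,u:u+400]=cv2.resize(im,(400,300))[:,:,::-1]
cv2.imwrite("pics/mont.png",np.clip(o*1.6,0,255).astype(np.uint8))
E
```

```text
w_screw yaw -0.43 j [-0.64  0.37  1.47 -0.    1.3   1.36]
w_block yaw -0.43 j [-0.07  0.4   1.51 -0.    1.23  1.93]
w_drift yaw -0.43 j [ 0.36  0.38  1.43 -0.    1.33  2.36]
3.7167
```

View pics/mont.png

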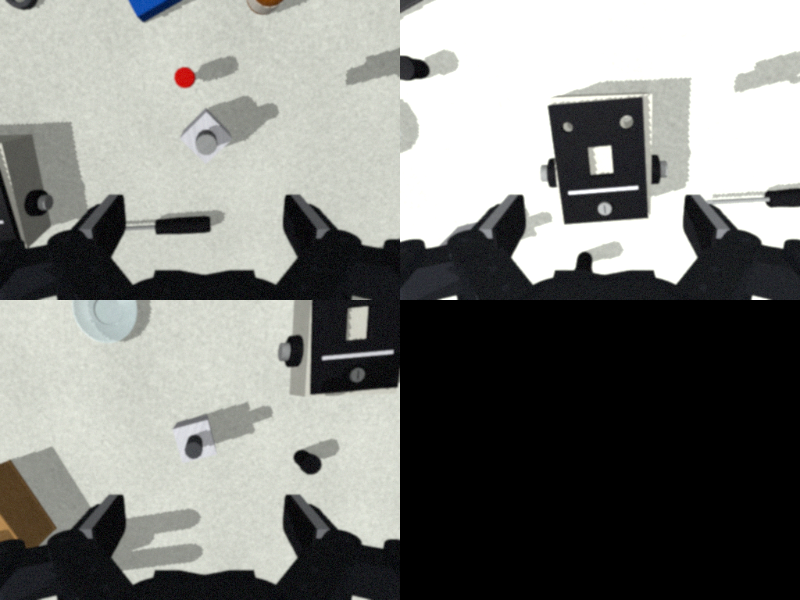

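The montage shows, in wrist pixels:
- the screw head near (264,180)
- the drift grip near (247,188)
- the plate's holes near (290,156) for the drift and (215,162) for the screw, with the pivot near (261,267)

I'll extract these precisely with contours and depth.

```bash
python3 - <<'E'
from h import *
def L(n):
    z=np.load(f"pics/{n}.npz"); return (z["K"],z["R"],z["o"]),z["p"],z["d"]
c,p,d=L("w_block"); g=cv2.cvtColor(p,cv2.COLOR_RGB2GRAY)
m=(g<60).astype(np.uint8)
cs,h=cv2.findContours(m,cv2.RETR_CCOMP,cv2.CHAIN_APPROX_NONE)
for k,hh in zip(cs,h[0]):
    A=cv2.contourArea(k)
    if A<60: continue
    (u,v),(w,hgt),an=cv2.minAreaRect(k); M=cv2.moments(k); u,v=M["m10"]/M["m00"],M["m01"]/M["m00"]
    if 190<u<330 and v<300: print("hole" if hh[3]>=0 else "outer",round(A),np.round((u,v,w,hgt,an),1),onplane(c,(u,v),.068)[:2].round(4))
print("depth plate z:",(c[2]+c[1]@(np.linalg.inv(c[0])@[290,190,1]*d[190,290])))
for n,uv in (("w_screw",(264,180)),("w_drift",(247,188))):
    c,p,d=L(n); g=cv2.cvtColor(p,cv2.COLOR_RGB2GRAY)
    v,u=np.mgrid[uv[1]-40:uv[1]+41,uv[0]-40:uv[0]+41]
    P=(np.linalg.inv(c[0])@np.stack([u,v,np.ones_like(u)]).reshape(3,-1))*d[v,u].ravel(); P=(c[1]@P).T+c[2]
    z=P[:,2]; print(n,"zmax",np.percentile(z[z>.065],[50,90,98]).round(4))
    zt=np.percentile(z[z>.065],85); s=abs(z-zt)<.004
    uu=np.c_[u.ravel(),v.ravel()][s]; (cc,rad)=cv2.minEnclosingCircle(uu.astype(np.float32))
    print(zt,s.sum(),P[s].mean(0).round(4),cc,rad,onplane(c,cc,zt).round(4))
    s=abs(z-.06)<.004; 
    if s.sum()>5:
        print("stand",P[s].mean(0).round(4),cv2.minAreaRect((P[s][:,:2]*1000).astype(np.float32)))
    cv2.imwrite(f"pics/{n}_c.png",cv2.resize(p[uv[1]-50:uv[1]+50,uv[0]-50:uv[0]+50,::-1],None,fx=4,fy=4))
a=np.hstack([cv2.imread("pics/w_screw_c.png"),cv2.imread("pics/w_drift_c.png")]);cv2.imwrite("pics/two.png",a)
E
```

```text
outer 350 [327.1 216.8  36.   11.   90. ] [ 0.4956 -0.002 ]
outer 17382 [255.5 204.3 156.1 126.   87.3] [0.5322 0.05  ]
hole 282 [261.5 267.   19.   18.    0. ] [0.4759 0.0703]
hole 716 [259.8 243.1   8.9  93.5  85.4] [0.4978 0.0618]
hole 1196 [256.8 204.4  39.   33.1  84.8] [0.5316 0.0491]
hole 136 [214.4 162.2  14.8  12.   45. ] [0.5799 0.0658]
hole 253 [289.3 155.3  17.   18.4  45. ] [0.5589 0.0065]
depth plate z: [0.53170341 0.01781647 0.06916923]
w_screw zmax [0.0941 0.0951 0.3777]
0.09484078447577307 577 [ 0.4735 -0.2628  0.0941] (264.0546875, 184.546875) 13.829604148864746 [ 0.4738 -0.2629  0.0948]
stand [ 0.4759 -0.2638  0.0602] ((472.84820556640625, -262.6094665527344), (46.26369094848633, 46.120582580566406), 19.804317474365234)
w_drift zmax [0.1048 0.1062 0.3876]
0.10592909584170278 398 [0.4826 0.2739 0.1051] (247.68182373046875, 191.9545440673828) 11.366461753845215 [0.4829 0.2737 0.1059]
stand [0.4852 0.2724 0.0603] ((482.0763854980469, 274.265625), (46.05635452270508, 46.45741653442383), 80.2674560546875)
```

View pics/two.png

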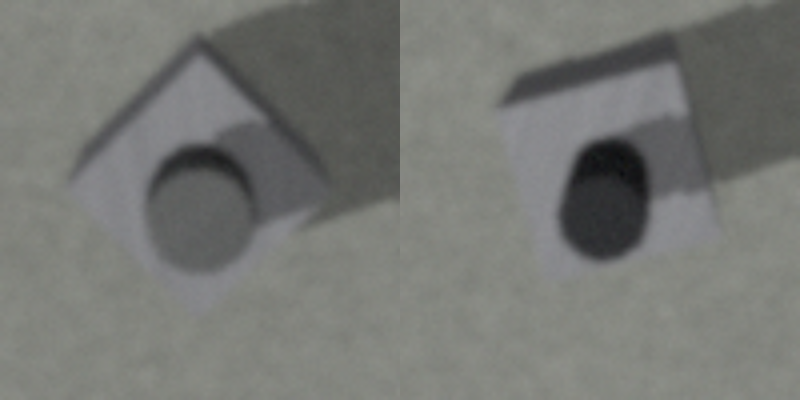

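The close crops confirm the choices: the steel screw head is left and the dark drift grip is right, each upright in its stand. I'll take one more look from the grasp yaw, then grasp the drift.

```bash
cat >> h.py <<'E'
YAW=-.395+np.pi/2; Q=down(YAW)
def topcentre(c,p,d,guess,zt,rad=.03):
    u0,v0=proj(c,[*guess,zt]).round().astype(int)
    v,u=np.mgrid[v0-50:v0+51,u0-50:u0+51]; d=d[v,u]
    P=(np.linalg.inv(c[0])@np.stack([u,v,np.ones_like(u)]).reshape(3,-1))*d.ravel(); P=(c[1]@P).T+c[2]
    s=(abs(P[:,2]-zt)<.004)&(np.linalg.norm(P[:,:2]-guess,axis=1)<rad)
    cc,rr=cv2.minEnclosingCircle(np.c_[u.ravel(),v.ravel()][s].astype(np.float32))
    return onplane(c,cc,zt)[:2],rr,s.sum()
def bench_fit(pts): # plate pts pivot, drifthole, screwhole -> origin pivot, yaw
    A=np.array([[-52,0],[45,-32],[45,32]])/1e3; B=np.array(pts); a=A-A.mean(0); b=B-B.mean(0)
    y=np.arctan2((a[:,0]*b[:,1]-a[:,1]*b[:,0]).sum(),(a*b).sum()); c,s=np.cos(y),np.sin(y)
    return y,B.mean(0)-np.array([[c,-s],[s,c]])@A.mean(0)   # plate-frame origin if stage=0 pose
E
python3 - <<'E'
from h import *
pl=np.array([[.4759,.0703],[.5589,.0065],[.5799,.0658]]); y,o=bench_fit(pl); R=lambda a:np.array([[np.cos(a),-np.sin(a)],[np.sin(a),np.cos(a)]])
piv=o+R(y)@[-.052,0]; by=y-.0485
print("plate yaw",y,"pivot",piv,"drift hole",o+R(y)@[.045,-.032],"seat",piv+R(by)@[.097,-.032],"screw seat",piv+R(by)@[.097,.032])
command_gripper(.05,60)
r.reach([.4825,.274,.25],Q); c,p,d=snap("w_drift2")
xy,rr,n=topcentre(c,p,d,[.4825,.274],.105); print("drift",xy,rr,n)
r.reach([.515,.045,.25],Q); c,p,d=snap("w_block2"); np.savez("pics/w_block2.npz",K=c[0],R=c[1],o=c[2],p=p,d=d)
g=cv2.cvtColor(p,cv2.COLOR_RGB2GRAY)
cs,h=cv2.findContours((g<60).astype(np.uint8),cv2.RETR_CCOMP,cv2.CHAIN_APPROX_NONE)
for k,hh in zip(cs,h[0]):
    A=cv2.contourArea(k)
    if A<60 or hh[3]<0: continue
    M=cv2.moments(k); u,v=M["m10"]/M["m00"],M["m01"]/M["m00"]; print("hole",A,round(u),round(v),onplane(c,(u,v),.068)[:2].round(4))
print(r.read_state()["time_s"])
E
```

```text
plate yaw -0.34784384903190646 pivot [0.47743956 0.06957636] drift hole [0.55772233 0.0064283 ] seat [0.55456644 0.00261037] screw seat [0.57927353 0.061649  ]
drift [0.48305765 0.27465132] 12.206655502319336 462
hole 290.0 68 356 [ 0.2533 -0.0494]
hole 184.5 320 201 [0.5578 0.008 ]
hole 304.5 213 174 [0.4767 0.0692]
hole 1160.5 275 169 [0.5301 0.0512]
hole 131.0 319 131 [0.5788 0.0676]
hole 728.5 237 170 [0.4986 0.0636]
6.5917
```

```bash
python3 - <<'E'
from h import *
xy=[.483,.2742]
r.reach([*xy,.16],Q); r.move_straight([*xy,.094],speed=.1,max_force=15)
print(r.read_state()["eef_pos"])
command_gripper(.0,60); print("grip",r.read_state()["grip_width"],r.read_state()["contact_force"].round(2))
r.move_straight([*xy,.185],speed=.1); s=r.read_state();print(s["contact_force"].round(2),s["grip_width"])
r.reach([.5575,.006,.185],Q); s=r.read_state(); print(s["time_s"],s["contact_force"].round(2))
c,p,d=snap("w_held"); cv2.imwrite("pics/w_held_c.png",np.clip(1.7*p[:,:,::-1],0,255).astype(np.uint8))
for n,X in (("pt",[.5575,.006,.185-.088]),("sh",[.5575,.006,.151])): print(n,proj(c,X))
E
```

```text
[0.48354187 0.27413276 0.09458275]
grip 0.018803517988563362 [-1.45 -1.09  5.97]
[ 0.42  0.38 -1.41] 0.018395514221560952
10.8917 [ 0.64 -0.13 -1.6 ]
pt [262.84933895 214.19152315]
sh [263.28756896 248.66967012]
```

View pics/w_held_c.png

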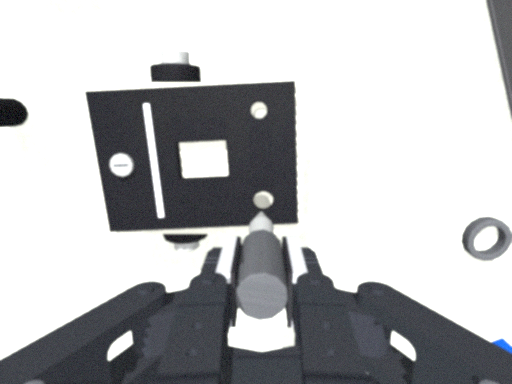

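The image shows the drift held upright with its point at (262,211), right where I predicted (263,214). The plate's drift hole is just beyond it at (263,200), and the screw hole is at (259,110).

```bash
python3 - <<'E'
from h import *
p=cv2.imread("pics/w_held.png"); c=cam("wrist"); g=cv2.cvtColor(p,cv2.COLOR_BGR2GRAY)
cs,h=cv2.findContours((g<50).astype(np.uint8),cv2.RETR_CCOMP,cv2.CHAIN_APPROX_NONE)
for k,hh in zip(cs,h[0]):
    A=cv2.contourArea(k)
    if A<40 or hh[3]<0: continue
    (u,v),rr=cv2.minEnclosingCircle(k); print("hole",A,round(u,1),round(v,1),round(rr,1),onplane(c,(u,v),.068)[:2].round(4))
print("tip",onplane(c,(262,211.5),.097), r.read_state()["eef_pos"])
o=np.zeros((600,800,3),np.uint8)
o[:600,:400]=cv2.resize(p[180:240,243:283],(400,600),interpolation=cv2.INTER_CUBIC); o[:400,400:]=cv2.resize(p[90:130,240:280],(400,400),interpolation=cv2.INTER_CUBIC)
cv2.imwrite("pics/z.png",np.clip(o*1.5,0,255).astype(np.uint8))
E
```

```text
hole 45.5 363.0 342.5 5.6 [ 0.5874 -0.1355]
hole 523.0 119.0 345.5 20.4 [ 0.4019 -0.0616]
hole 531.0 403.5 345.0 20.5 [ 0.6173 -0.1505]
hole 349.0 263.4 199.4 11.7 [0.5587 0.0078]
hole 564.0 120.8 164.2 14.2 [0.476 0.07 ]
hole 1956.5 203.0 159.0 31.1 [0.5309 0.0511]
hole 1262.5 153.5 160.0 59.9 [0.4986 0.0638]
hole 307.0 258.5 109.8 10.5 [0.5796 0.0669]
tip [0.55771744 0.00821223 0.097     ] [0.55731559 0.00742257 0.18490452]
```

View pics/z.png

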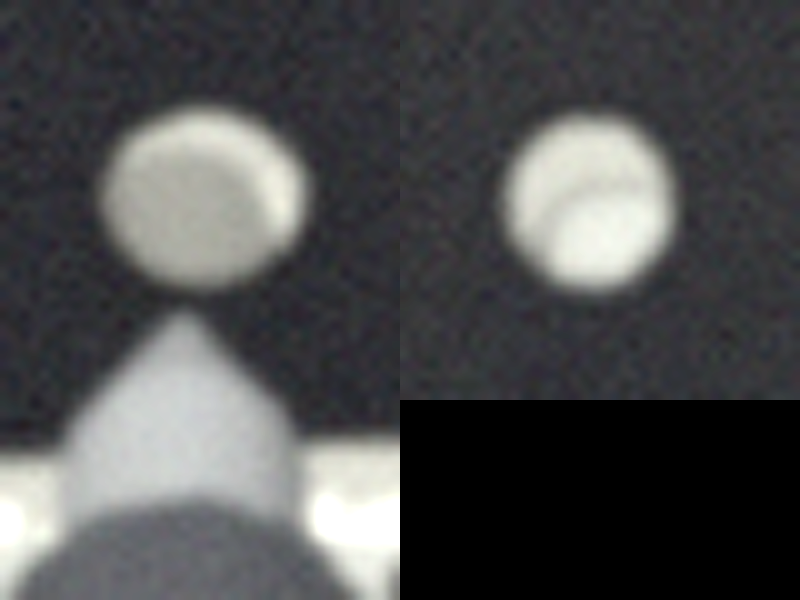

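```bash
cat >> h.py <<'E'
BX=np.array([np.cos(-.388),np.sin(-.388),0]); BY=np.array([-BX[1],BX[0],0])
def F(n=1):
    s=r.read_state(); f=s["contact_force"]; return s,np.array([f@BX,f@BY,f[2]])
E
python3 - <<'E'
from h import *
r.hold(.3); s,f0=F(); print(s["eef_pos"].round(4),f0.round(2))
T=np.array([.5555,.0038])
r.move_straight([*T,.165],Q,speed=.08); r.hold(.3); s,f0=F(); print(s["eef_pos"].round(4),f0.round(2)); np.save("f0.npy",f0)
for z in (.155,.150,.146,.142,.138,.134):
    st=r.move_straight([*T,z],Q,speed=.04,max_force=14); r.hold(.1); s,f=F()
    print(z,st,s["eef_pos"].round(4),(f-f0).round(2))
    if st: break
print(s["time_s"])
E
```

```text
[0.5575 0.0068 0.185 ] [ 0.58  0.41 -0.97]
[0.5557 0.0038 0.1654] [ 0.42 -0.42 -1.38]
0.155 False [0.5556 0.0038 0.155 ] [-0.25  0.61 -0.35]
0.15 False [0.5555 0.0038 0.1499] [0.27 0.49 0.01]
0.146 False [0.5555 0.0038 0.1459] [0.5  0.2  0.92]
0.142 False [0.5556 0.0039 0.142 ] [ 0.6   1.59 -0.93]
0.138 False [0.5556 0.0038 0.1379] [ 0.33  1.39 -0.29]
0.134 False [0.5556 0.0038 0.1339] [ 2.    0.89 -0.34]
14.2167
```

```bash
python3 - <<'E'
from h import *
f0=np.load("f0.npy"); T=np.array([.5555,.0038])
for z in (.131,.128,.125,.122,.119,.116):
    st=r.move_straight([*T,z],Q,speed=.03,max_force=12); r.hold(.15); s,f=F()
    print(z,st,s["eef_pos"].round(4),(f-f0).round(2))
    if st or np.linalg.norm((f-f0))>12: break
print(s["time_s"])
c,p,d=snap("w_in1"); cv2.imwrite("pics/w_in1b.png",np.clip(1.7*cv2.resize(p[60:300,130:390,::-1],None,fx=2.3,fy=2.3,interpolation=cv2.INTER_CUBIC).astype(float),0,255).astype(np.uint8))
E
```

```text
0.131 False [0.5556 0.0038 0.131 ] [ 2.58  2.02 -1.13]
0.128 False [0.5556 0.0037 0.1278] [ 3.36  3.13 -2.42]
0.125 False [0.5556 0.0037 0.1249] [ 3.92  2.14 -1.85]
0.122 False [0.5555 0.0036 0.122 ] [ 4.25 -0.12  0.35]
0.119 False [0.5554 0.0035 0.1188] [ 4.92 -2.44  0.56]
0.116 False [0.5554 0.0035 0.1158] [ 3.59 -2.31  2.2 ]
16.6167
```

View pics/w_in1b.png

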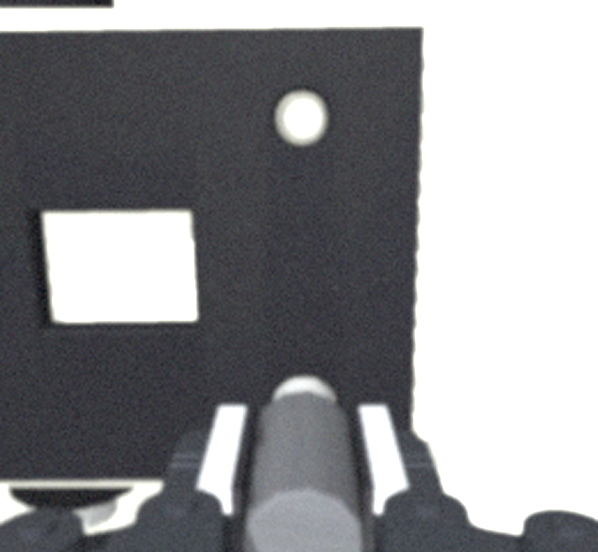

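The drift is well in. The plate has swung into line, and the screw hole (crop 302,117) now shows clear light through the block. Continuing down, easing off sideways force, then pressing home.

```bash
python3 - <<'E'
from h import *
f0=np.load("f0.npy"); T=np.array([.5555,.0038]); z=.116
while z>.0965:
    z-=.002 if z>.1055 else .0005
    s,f=F(); e=f-f0; T=T+np.clip(5e-5*e[0],-3e-4,3e-4)*BX[:2]+np.clip(5e-5*(e[1]-1),-3e-4,3e-4)*BY[:2]
    st=r.move_straight([*T,z],Q,speed=.02,max_force=8); r.hold(.1); s,f=F(); e=f-f0
    print(round(z,4),st,s["eef_pos"].round(4),e.round(2))
    if e[2]>11 or np.linalg.norm(e)>20: break
np.save("T.npy",[*T,z]); print(s["time_s"])
E
```

```text
0.114 False [0.5555 0.0034 0.1138] [ 2.44 -3.02  1.91]
0.112 False [0.5555 0.0033 0.1118] [ 1.99 -2.64  3.49]
0.11 False [0.5555 0.0032 0.1098] [ 1.22 -3.16  3.28]
0.108 False [0.5555 0.0031 0.1077] [ 1.54 -0.7   2.05]
0.106 False [0.5555 0.003  0.1057] [ 0.47 -0.3   1.62]
0.104 False [0.5556 0.0029 0.1038] [-0.47  1.24  1.47]
0.1035 False [0.5556 0.0028 0.1035] [-1.01 -0.03  3.02]
0.103 False [0.5556 0.0028 0.1031] [-1.18  0.61  5.92]
0.1025 False [0.5556 0.0028 0.1028] [-2.28  0.4   6.79]
0.102 False [0.5556 0.0028 0.1027] [-3.15  0.11  9.86]
0.1015 False [0.5556 0.0028 0.1027] [-4.42  0.58 12.69]
20.5167
```

```bash
python3 - <<'E'
from h import *
f0=np.load("f0.npy"); *T,z=np.load("T.npy"); T=np.array(T)
for k in range(3):
    s,f=F(); e=f-f0
    if e[2]>14.6: break
    z-=.0003; T=T+5e-5*e[0]*BX[:2]
    r.move_straight([*T,z],Q,speed=.02,max_force=8); r.hold(.25); print(z,F()[0]["eef_pos"].round(4),(F()[1]-f0).round(2))
for k in range(3): r.hold(.3); print((F()[1]-f0).round(2))
r.move_straight([*T,.1022],Q,speed=.02); r.hold(.2); print("relax",(F()[1]-f0).round(2))
command_gripper(.045,60); r.hold(.2); s,f=F(); print("open",s["grip_width"],f.round(2))
r.move_straight([*T,.17],Q,speed=.1); 
G=[.4735,-.2628]
r.reach([.49,.065,.235],Q)
c,p,d=snap("w_done1"); print(r.read_state()["time_s"])
cv2.imwrite("pics/w_done1b.png",np.clip(1.6*p[:,:,::-1].astype(float),0,255).astype(np.uint8)); np.savez("pics/w_done1.npz",K=c[0],R=c[1],o=c[2],p=p,d=d)
print("driftcentre, expected top z .113:",topcentre(c,p,d,[.5555,.003],.113))
g=cv2.cvtColor(p,cv2.COLOR_RGB2GRAY)
cs,h=cv2.findContours((g<55).astype(np.uint8),cv2.RETR_CCOMP,cv2.CHAIN_APPROX_NONE)
for k,hh in zip(cs,h[0]):
    A=cv2.contourArea(k)
    if A<60 or hh[3]<0: continue
    (u,v),rr=cv2.minEnclosingCircle(k); print("hole",A,round(u),round(v),round(rr,1),onplane(c,(u,v),.068)[:2].round(4))
E
```

```text
0.1012 [0.5556 0.0028 0.1027] [-4.77  0.55 14.51]
0.1009 [0.5556 0.0028 0.1027] [-4.37  0.43 16.33]
[-3.94  0.7  15.83]
[-4.35 -0.57 15.84]
[-3.65  0.49 16.52]
relax [-1.67  1.78  7.92]
open 0.04476743915547323 [ 0.04 -0.15 -0.96]
24.8333
driftcentre, expected top z .113: (array([0.55474659, 0.00408138]), 13.3516263961792, np.int64(520))
hole 337.5 446 354 16.8 [ 0.5942 -0.166 ]
hole 328.5 76 354 16.6 [ 0.2517 -0.0233]
hole 341.0 246 187 10.9 [0.4771 0.0689]
hole 1215.0 310 184 24.1 [0.529  0.0502]
hole 119.0 360 148 7.4 [0.5783 0.0633]
hole 745.0 272 184 47.0 [0.4984 0.0625]
```

View pics/w_done1b.png

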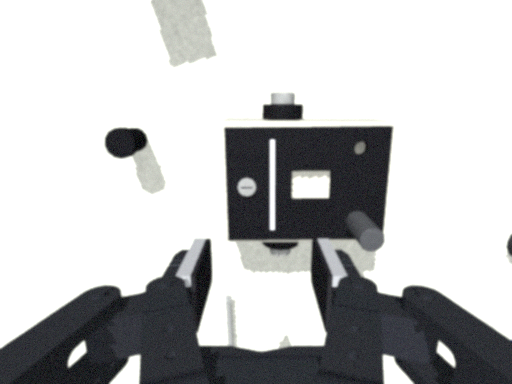

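The drift stands upright and home at image (365,230), with its shoulder on the plate. The plate is in line and the screw hole is at (360,148). Next is the screw.

```bash
python3 - <<'E'
from h import *
g=np.array([.4735,-.2628])
r.reach([*g,.24],Q); r.hold(.2); c,p,d=snap("w_s2"); xy,rr,n=topcentre(c,p,d,g,.0945); print(xy,rr,n)
g=(g+xy)/2
command_gripper(.045,40)
r.move_straight([*g,.090],Q,speed=.12,max_force=12); s,f=F(); print(s["eef_pos"],f.round(2))
command_gripper(0,40); s,f=F(); print(s["grip_width"],f.round(2))
r.move_straight([*g,.16],Q,speed=.1); r.hold(.1); s,f=F(); print(s["grip_width"],f.round(2))
r.reach([.5793,.0622,.155],Q); r.hold(.4); s,f=F(); print(s["time_s"],s["eef_pos"],f.round(2)); np.save("f0s.npy",f)
c,p,d=snap("w_held2"); cv2.imwrite("pics/w_held2b.png",np.clip(1.7*p[:,:,::-1].astype(float),0,255).astype(np.uint8))
print("end pred",proj(c,[*s["eef_pos"][:2],.155-.0555]),"seat pred",proj(c,[.5793,.0622,.068]))
E
```

```text
[ 0.47366505 -0.26192634] 14.477715492248535 646
[ 0.47397027 -0.26265856  0.09068841] [-1.2  -0.03 -0.27]
0.022610646735774908 [-1.21  0.81  5.96]
0.023233494147856866 [ 0.26  0.17 -1.94]
30.9 [0.57933037 0.06170319 0.1550283 ] [-0.94  0.39 -1.39]
end pred [261.92434641 230.9086172 ] seat pred [261.48066652 212.52720153]
```

View pics/w_held2b.png

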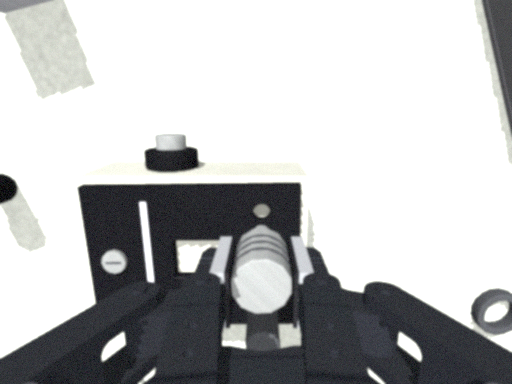

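The screw is held upright. The hole is at (261,211) against a predicted seat of (261.5,212.5), so the aim is within about 1 mm. Inserting gently.

```bash
python3 - <<'E'
from h import *
f0=np.load("f0s.npy"); T=np.array([.5794,.0625]); z=.131
r.move_straight([*T,z],Q,speed=.06,max_force=8); r.hold(.15); s,f=F(); print((f-f0).round(2),s["eef_pos"].round(4)); 
while z>.096:
    z-=.003 if z>.103 else .0005
    s,f=F(); e=f-f0; T=T+np.clip(6e-5*e[0],-3e-4,3e-4)*BX[:2]+np.clip(6e-5*e[1],-3e-4,3e-4)*BY[:2]
    st=r.move_straight([*T,z],Q,speed=.025,max_force=7); r.hold(.1); s,f=F(); e=f-f0
    print(round(z,4),st,s["eef_pos"].round(4),e.round(2))
    if e[2]>6 or st: break
np.save("T2.npy",[*T,z]); print(s["time_s"])
E
```

```text
[ 1.36 -0.49  0.46] [0.5796 0.0625 0.1313]
0.128 False [0.5795 0.0624 0.1281] [ 0.19 -0.03 -0.14]
0.125 False [0.5795 0.0624 0.125 ] [ 0.83 -0.47  0.93]
0.122 False [0.5795 0.0624 0.122 ] [ 0.7  -0.72  0.62]
0.119 False [0.5795 0.0623 0.119 ] [ 1.52 -1.34  0.25]
0.116 False [0.5796 0.0622 0.116 ] [ 1.05 -0.06  0.38]
0.113 False [0.5797 0.0622 0.113 ] [ 1.22 -0.26  1.15]
0.11 False [0.5797 0.0621 0.11  ] [ 1.09 -0.37  0.83]
0.107 False [0.5797 0.0621 0.107 ] [ 2.07 -0.38  0.23]
0.104 False [0.5799 0.062  0.104 ] [1.58 0.09 0.84]
0.101 False [0.58  0.062 0.101] [ 0.21 -0.32  0.26]
0.1005 False [0.58   0.062  0.1005] [ 1.35 -0.33  1.08]
0.1 False [0.58   0.0619 0.1   ] [-0.16 -0.46  1.53]
0.0995 False [0.58   0.0619 0.0995] [0.7  0.35 0.05]
0.099 False [0.5801 0.0619 0.099 ] [ 0.45 -0.51  0.37]
0.0985 False [0.5802 0.0619 0.0987] [-0.03 -0.8   4.32]
0.098 False [0.5801 0.0619 0.0987] [-1.57 -0.15  7.38]
37.4167
```

Seated at z 0.0987, exactly the predicted height. Release, retreat and check.

```bash
python3 - <<'E'
from h import *
*T,z=np.load("T2.npy")
r.move_straight([*T,.0986],Q,speed=.02); r.hold(.2)
command_gripper(.045); r.hold(.2); r.move_straight([*T,.17],Q,speed=.1)
r.reach([.46,.05,.27],Q); r.hold(.3)
c,p,d=snap("w_end"); pt,dt=optics.get_image("top"); ps,_=optics.get_image("scene"); print(r.read_state()["time_s"],F()[1].round(2))
for n,g,zt in (("drift",[.5556,.003],.113),("screw",[.580,.062],.102)):
    u0,v0=proj(c,[*g,zt]).round().astype(int); z=[]
    for v in range(v0-3,v0+4):
        for u in range(u0-3,u0+4): z.append((c[2]+c[1]@(np.linalg.inv(c[0])@[u,v,1])*d[v,u])[2])
    print(n,"top z",np.median(z),"expected",zt,topcentre(c,p,d,g,zt)[0])
o=np.zeros((600,800,3),np.uint8); B=lambda a:np.clip(1.6*a[:,:,::-1].astype(float),0,255).astype(np.uint8)
o[:300,:400]=cv2.resize(B(p),(400,300)); o[:300,400:]=cv2.resize(B(pt),(400,300)); o[300:,:400]=cv2.resize(B(ps),(400,300)); o[300:,400:]=cv2.resize(B(ps[140:240,250:383]),(400,300),interpolation=cv2.INTER_CUBIC)
cv2.imwrite("pics/end.png",o)
E
```

```text
40.4 [-0.16 -0.31  0.62]
drift top z 0.11310086357484783 expected 0.113 [0.55466684 0.00381565]
screw top z 0.1020414063786681 expected 0.102 [0.57888772 0.06238892]
```

View pics/end.png

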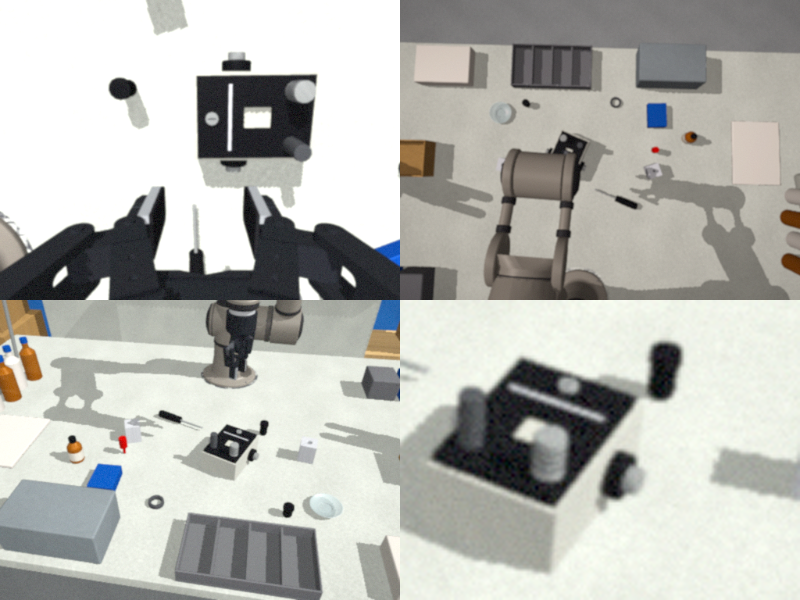

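Both parts are upright and flush on the plate: the drift at (300,147) and the screw at (300,92) in the top-left panel. Everything else is in place and the robot is clear.

```bash
python3 -c "
from workcell import r
r.finish_job()"
```

```text
the job is handed in; nothing more can be done
```

The job is done and handed in at about 40 s on the robot clock. The drift was lowered into the larger hole, which swung the plate into line. I pressed it home at 15–16.5 N for about 1 s and let go. The thumbscrew then went in with at most about 7.5 N and was released.

- **Seating:** the final depth check put the drift top at 113.1 mm (113 expected) and the screw head top at 102.0 mm (102 expected), so both sit flush on the plate.
- **Forces:** the force reading sampled between steps never passed about 17 N on either part.
- **Surroundings:** the last pictures show both parts upright, the other objects apparently where they stood, and the gripper clear.
- **Disagreement:** the camera and the arm differed by about 1–1.5 mm in x and y, which is within the stated calibration. No check failed.

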